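# Push the parts bin into its glued-rail lane

## Robot

A 6-joint arm with a two-finger parallel gripper is mounted at the origin on a cart in front of the work surface, level with it; the furniture and walls round the work are solid. World frame = base frame: x ahead of the robot, y to its left, z up, the work surface at z = 0. Lengths are in mm, angles in rad, forces in N, time in s.
With the tool pointing down it reaches from about 350 to 975 mm from the base axis. Payload 7.1 kg.
Tool frame: the origin (TCP) lies midway between the tips of the shut fingers; the grasp point (between the pads) lies env.hold_point_z behind it (env.hold_point_z is the distance from the TCP to the grasp point, in mm); z points along the fingers, y is the line along which they close (so a half turn about z gives the same grasp; the last joint's range is limited). The gripper opens to 88 mm and grips with 3 to 60 N. Pads are 20 mm wide; open, the fingers measure 115 mm over their backs; the gripper's body (75 mm by 178 mm) begins 61 mm behind the grasp point.
Start: joints at [1.158, 0.423, 1.63, -0, 1.089, -0.019], TCP at [239.78, 577.157, 222.675] pointing down, gripper open.
Joint ranges: [-3, 3], [-0.9, 2.11], [0.09, 2.58], [-1.31, 4.45], [0.11, 2.69], [-2.54, 2.54]. Speed limits (rad/s): [2.39, 2.39, 3.01, 3.14, 3.14, 3.14].

## Interface

Orientations are given as a unit quaternion [x, y, z, w].
In Python, from station import env gives the robot as it stands. Calls block until the motion is done:
- env.reach(position, orientation): joint-space move of the TCP to a pose.
- env.move_l(position, rot=None, rate=150, f_stop=None): straight line of the TCP; rot=None keeps the orientation; rate is the mean speed in mm/s. With f_stop (N) it stops when the force on the tool has changed by that much, and returns True; else False.
- env.move_joints(angles): joint-space move.
- env.set_gripper(opening): finger opening in mm; the grip force is fixed at half the most; returns when the fingers have stopped.
- env.hold(seconds).
- env.ik(position, orientation): joint angles nearest the present ones, or None.
- env.read_state(): the state.
- env.camera(name): name is "side" or "top"; returns the picture (400x640x3 uint8, blue, green, red); there is no depth.
- env.camera_params(name): a dict with "fx", "fy", "cx", "cy" (pixels), "pose" (4x4, takes a point from camera to world coordinates). Camera axes: x right, y up, looking along -z (the intrinsics and any distortion apply to the point x, -y, -z); pixel columns grow to the right and rows downward; lengths in mm; the calibration is good to about 2 mm. A picture is of the moment at which its call begins. camera_params takes no time and is no camera call.
A pose or a line that the arm cannot do raises env.IKError and nothing moves.
- env.sign_off(): hands the job in; it is judged then, once.
Trained networks look in the newest picture that a camera, given by its name, has taken for a name from the list of things; names that differ only in an ending like _2 or _b are one class to them, and where a whole thing is asked for, a point or a joint stands for the part that bears it (a point fixed in the world has none). Each returns a list of dicts, best first, with "confidence" (0 to 1); they miss things now and then, are a little off and sometimes report something else, mostly with a low value. They report only what shows in the picture. A call takes as long as a camera call.
- env.boxes_of(camera, thing): "xy" ([column, row] in pixels, amid what is visible of it).
- env.trace(camera, thing): "mask" (400x640 bool, what is visible of it) and "xy" ([column, row] in pixels, amid what is visible of it).
- env.pinpoint(camera, thing): "xy" ([column, row] in pixels: a listed point, or the origin of a listed thing).
The state is a dict: "time_s": time; "qpos": joint angles; "dq": joint speeds; "tau": joint torques, N m; "tool_pos": TCP position; "orientation": TCP orientation; "force": force on the tool from outside, world axes, zero at the start; "wrist_torque": the same for the moment, N m; "width": finger opening in mm; "grip_force": force on a finger pad.
Only numpy, scipy, OpenCV 4.12 (cv2) and the standard library are available. Lean on these libraries where they do the work, as an engineer would, in place of code of your own. Each camera call takes 0.05 s, during which the arm holds its last target. There are 200 camera calls.

## Task

Push the loose parts bin that stands before the open mouth of the two-lane bin holder into the free lane, until its leading short end rests squarely against the plywood end stop. The wooden guide rails have just been glued down and the glue is still wet, so neither the bin nor the robot may touch any rail. Keep the bin flat on the bench, pushing it only and never lifting it, and leave the bin in the other lane and the tools lying around where they are.

Things in the scene. Friction and masses are not known exactly. Their poses are not given: they have to be found in the camera images.
- loose_bin: bin to push: dark grey open parts bin, 95 x 130 mm over its rim, 53 mm high, up to 0.3 kg. Origin: centre of its underside; y along its 130 mm length, roughly down the lane. Walls upright, 45 mm from the origin in x, 63 mm in y; the thin rim (z 51 to 53 mm) projects to 48 and 65 mm, so upright fingers meet it first. Starts before the mouth, must shift sideways away from the occupied lane
- lane_card: thin flat brown card liner (84 x 180 x 0.6 mm, no step to the bin) on the floor of the FREE lane. Origin at bench level on the lane's centre line, exactly where the bin's origin is when home against the stop. y points down the lane from mouth to stop, x across it, z up. The mouth (front ends of the rails) is at y = -135 mm, the face of the end stop at y = +65 mm
- rails: three light wooden rails fixed to the bench, 12 mm wide, 200 mm long, 14 mm high, centre lines at x = -126, 0, +126 mm, bounding two lanes 114 mm wide centred at x = -63 and +63 mm. Origin: bench level, middle of the middle rail; y runs down the lanes, mouth at -100, stop at +100 mm. A centred bin clears each rail by 12 mm, its rim passing above them. Not to be touched; fingers may pass over
- end_stop: upright plywood board, 272 mm wide, 9 mm thick, 60 mm high, fixed across the far ends of both lanes. Origin at bench level in the middle of its face toward the lanes; y points away from the lanes. It may be touched by the bin
- home_bin: a second bin of the same kind and size, already home in the other lane, 1 mm short of the stop; origin at the centre of its underside. It is loose and must not be shifted
- sanding_block: cork sanding block, 56 x 101 x 28 mm, loose bystander near the bench edge; origin at the centre of its underside
- spring_clamp: black and orange spring clamp, 64 x 105 x 20 mm, loose bystander near the bench edge; origin at the centre of its underside
- yellow_screwdriver: screwdriver with yellow handle, 170 mm long, 28 mm thick, loose bystander near the bench edge; origin at the centre of its underside
- tape_roll: roll of masking tape lying flat, 90 mm across, 24 mm high, loose bystander near the bench edge; origin at the centre of its underside

How it is judged:
By the outcome, as a careful person would: the job done as asked, in the order asked, and still so for the second after the job is handed in, with the robot touching nothing.
It also fails if it takes over 51 s, if anything falls off the work surface, if the arm or the gripper's body presses on something with over 40 N, if the wrist force passes 120 N, or if a joint passes its speed limit or range.

## Working session

There is one attempt and no reset: what is moved stays moved. The work goes in short steps, each a Python script; the robot and the scene stay as the last script left them, time stands still between calls to the robot, and variables do not carry over. Pictures are saved under pics/ and viewed, at most 10 in all, crops included, and the job is handed in when it is done.

```bash
mkdir -p pics; ls; python3 - <<'E'
from station import env
import cv2
for c in("top","side"):
    cv2.imwrite(f"pics/{c}0.png",env.camera(c)); p=env.camera_params(c); print(c,p)
    for t in("loose_bin","lane_card","rails","end_stop","home_bin"):
        print(t,[(r["xy"],round(r["confidence"],2)) for r in env.pinpoint(c,t)])
print(env.hold_point_z, env.read_state())
E
```

```text
pics
station.py
top {'fx': 498.91379441214633, 'fy': 498.91379441214633, 'cx': 310.6925790054037, 'cy': 200.4893815678953, 'pose': array([[-2.09827401e-02,  9.82161307e-01, -1.86865974e-01,
         1.92089521e+02],
       [-9.99766222e-01, -2.15881580e-02, -1.20524183e-03,
        -1.96344369e+01],
       [-5.21783406e-03,  1.86796999e-01,  9.82384678e-01,
         1.59772967e+03],
       [ 0.00000000e+00,  0.00000000e+00,  0.00000000e+00,
         1.00000000e+00]])}
loose_bin [([361.9, 180.7], 0.97)]
lane_card [([275.2, 196.4], 0.78), ([268.1, 163.3], 0.27)]
rails [([280.2, 177.7], 0.7)]
end_stop [([249.2, 180.2], 0.82)]
home_bin []
side {'fx': 513.6414289533208, 'fy': 513.6414289533208, 'cx': 315.0203339882148, 'cy': 194.01375569972407, 'pose': array([[ 9.07052889e-01,  1.77467945e-01, -3.81785522e-01,
        -1.61974910e+02],
       [-4.20226735e-01,  4.37150045e-01, -7.95178803e-01,
        -1.40856024e+03],
       [ 2.57788099e-02,  8.81705714e-01,  4.71094986e-01,
         8.53204428e+02],
       [ 0.00000000e+00,  0.00000000e+00,  0.00000000e+00,
         1.00000000e+00]])}

[... 207 characters left out ...]
': array([ 1.15800070e+00,  4.23056480e-01,  1.62985515e+00, -7.97249676e-06,
        1.08861289e+00, -1.89936405e-02]), 'dq': array([ 6.77956344e-04, -4.11351636e-05,  3.14245341e-04,  7.01514610e-04,
       -8.49418790e-04,  4.62664733e-04]), 'tau': array([ 1.02519421e-04, -5.44292879e+01, -2.73936313e+01,  6.42178324e-02,
        1.70229207e-02, -3.05189405e-05]), 'tool_pos': array([239.79274465, 577.18093769, 222.7199119 ]), 'orientation': array([1.95629337e-01, 9.80677909e-01, 3.25192631e-05, 1.07476440e-05]), 'force': array([ 0.90581879,  0.03967576, -0.06494051]), 'wrist_torque': array([ 2.26356143e-02,  4.85752863e-05, -8.39150628e-03]), 'grip_force': 0.0, 'width': 88.15836582967022}
```

```bash
python3 - <<'E'
import cv2
i=cv2.imread("pics/top0.png");cv2.imwrite("pics/top0c.png",cv2.resize(i[110:260,210:410],None,fx=4,fy=4,interpolation=cv2.INTER_CUBIC))
i=cv2.imread("pics/side0.png");cv2.imwrite("pics/side0c.png",cv2.resize(i[120:270,240:440],None,fx=4,fy=4,interpolation=cv2.INTER_CUBIC))
E
```

```text
(no output)
```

View pics/top0c.png

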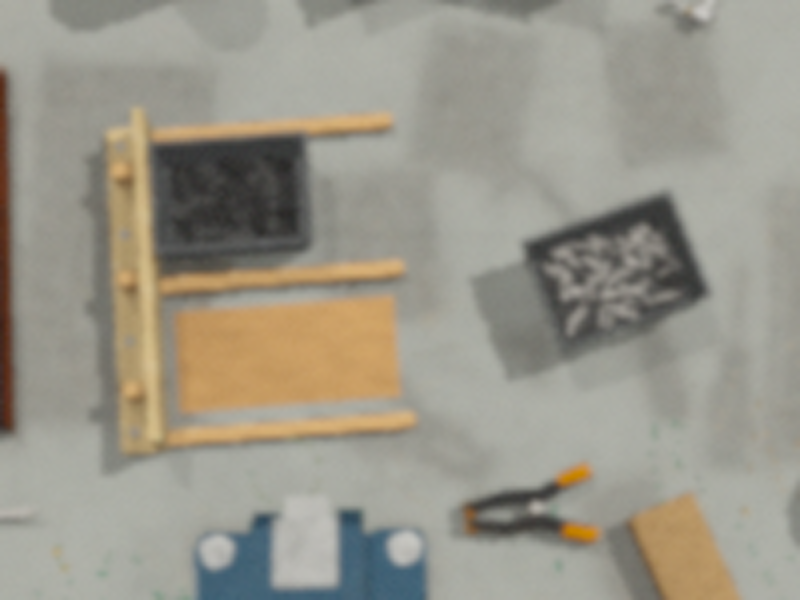

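View pics/side0c.png

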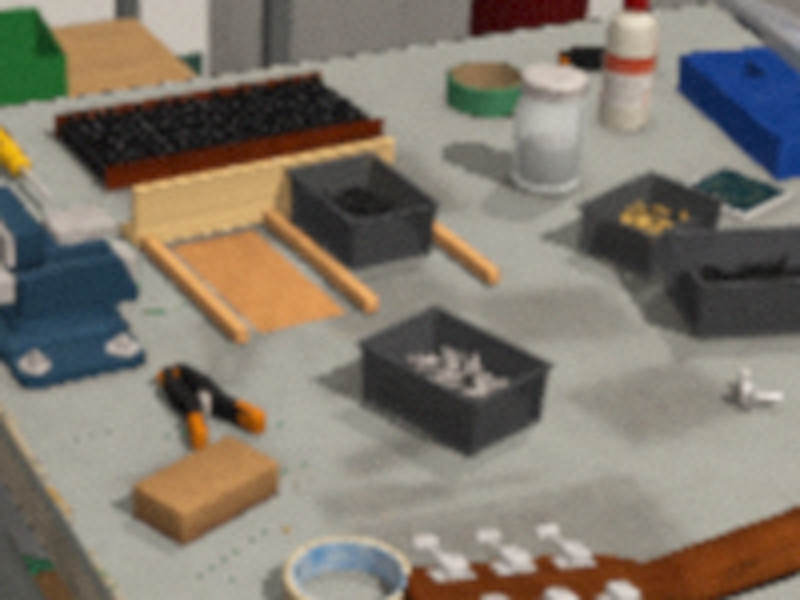

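View pics/top0.png

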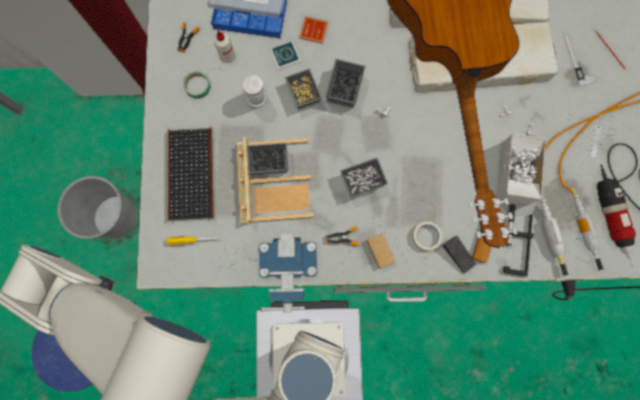

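The top crop shows the loose bin at about (362,180), turned roughly 17° from the lanes, and the free lane with its card at about (282,199). The stop is on the left (+y), and the home bin is in the upper lane. The side view agrees. Next I'll fit poses to the masks.

```bash
cat > h.py <<'E'
import numpy as np, cv2
from scipy.optimize import minimize
from station import env
def proj(c,P):
    p=env.camera_params(c); T=np.linalg.inv(p["pose"]); q=np.c_[P,np.ones(len(P))]@T.T
    return np.c_[p["cx"]+p["fx"]*q[:,0]/-q[:,2], p["cy"]-p["fy"]*q[:,1]/-q[:,2]]
def box(x,y,z0,z1): return np.array([[a,b,c] for a in(-x,x) for b in(-y,y) for c in(z0,z1)],float)
BIN=np.r_[box(45,63,0,1),box(48,65,51,53)]
CARD=box(42,90,0,.6)+[0,-25,0]*1   # shifted by fit below
def place(P,v):
    c,s=np.cos(v[2]),np.sin(v[2]); return P@np.array([[c,s,0],[-s,c,0],[0,0,1]])+[v[0],v[1],0]
def cost(v,P,masks):
    J=0
    for c,m in masks.items():
        S=8; img=np.zeros((400*3,640*3),np.uint8)
        h=cv2.convexHull(((proj(c,place(P,v))+.5)*3*16).astype(np.int32))
        cv2.fillConvexPoly(img,h,255,cv2.LINE_8,4)
        a=cv2.resize(img,(640,400),interpolation=cv2.INTER_AREA)/255.
        J+=np.abs(a-m).sum()/m.sum()
    return J
def fit(P,masks,v0):
    r=None
    for d in(15,5):
        sx=np.array(v0)+np.array([[0,0,0],[d,0,0],[0,d,0],[0,0,d/60]])
        r=minimize(cost,v0,(P,masks),"Nelder-Mead",options=dict(initial_simplex=sx,maxiter=150)); v0=r.x
    return r.x,r.fun
def masks(t,cams=("top","side"),near=None):
    M={}
    for c in cams:
        env.camera(c); R=env.trace(c,t)
        if near is not None:
            uv=proj(c,np.array([[*near,20.]]))[0]; R=[r for r in R if np.hypot(*(np.array(r["xy"])-uv))<25]
        if R: M[c]=R[0]["mask"].astype(float); print(t,c,R[0]["xy"],round(R[0]["confidence"],2))
    return M
def ground(c,uv,z=0):
    p=env.camera_params(c); d=p["pose"][:3,:3]@[(uv[0]-p["cx"])/p["fx"],-(uv[1]-p["cy"])/p["fy"],-1]
    o=p["pose"][:3,3]; return (o+d*(z-o[2])/d[2])[:2]
E
python3 - <<'E'
from h import *
b=ground("top",[361.9,180.7]); k=ground("top",[275.2,196.4]); ks=ground("side",[297.9,187]); st=ground("top",[249.2,180.2]);ra=ground("top",[280.2,177.7])
print(b,ground("side",[350.5,220.8]),k,ks,"stop",st,ground("side",[306.6,175.8]),"rails",ra,ground("side",[319.6,188.1]))
M=masks("loose_bin")
for c in [M]+[{k:v} for k,v in M.items()]: print(fit(BIN,c,[*b,.3]))
CARDC=box(42,90,0,.6)
M=masks("lane_card")
for c in [M]+[{k:v} for k,v in M.items()]: print("card",fit(CARDC,c,[*k,0.05]))
M=masks("end_stop")
STOP=box(136,4.5,0,60)+[0,4.5,0]
for c in [M]+[{k:v} for k,v in M.items()]: print("stop",fit(STOP,c,[*st,0.05]))
R=masks("home_bin")
for c in [R]+[{k:v} for k,v in R.items()]: print("home",fit(BIN,c,[k[0]+126,k[1],0.05]))
print(cv2.minAreaRect(np.argwhere(masks("rails",("top",))["top"]>0)[:,::-1].astype(np.float32)))
E
```

```text
[ 558.42445674 -187.12781037] [ 558.58680184 -177.74422846] [512.14477461  97.93868606] [494.69823141 103.66335519] stop [568.32640878 183.00659283] [561.30009434 175.88046984] rails [574.50015655  81.00642568] [563.82197458  66.42852838]
loose_bin top [363.9, 177.5] 0.95
loose_bin side [354.6, 216.6] 0.97
(array([ 5.60601042e+02, -1.87834917e+02,  3.09228636e-01]), np.float64(0.2623292910221964))
(array([ 5.63612062e+02, -1.86366837e+02,  3.33873016e-01]), np.float64(0.13380058406341258))
(array([ 5.61333526e+02, -1.84026156e+02,  3.14116053e-01]), np.float64(0.12485779294653016))
lane_card top [283.3, 199.4] 0.8
lane_card side [305.7, 190.8] 0.96
card (array([5.06721809e+02, 7.80464694e+01, 4.09143161e-02]), np.float64(0.0968190083457337))
card (array([5.06301033e+02, 7.93988631e+01, 4.57334003e-02]), np.float64(0.04082190610448973))
card (array([5.06498713e+02, 7.60245017e+01, 4.98845010e-02]), np.float64(0.049356451441336026))
end_stop top [241.6, 182.7] 0.95
end_stop side [296.4, 170.0] 0.87
stop (array([5.64966336e+02, 1.86725498e+02, 6.73798524e-02]), np.float64(1.2125123845660841))
stop (array([ 5.61811803e+02,  1.96248568e+02, -2.41793289e-02]), np.float64(0.5156982305117169))
stop (array([5.53186761e+02, 1.93146650e+02, 2.73251091e-01]), np.float64(0.6143811370702127))
home_bin top [267.8, 159.8] 0.91
home_bin side [330.7, 170.9] 0.67
home (array([6.31417570e+02, 1.20209834e+02, 4.37750375e-02]), np.float64(0.23132397544986738))
home (array([6.32452551e+02, 1.20218880e+02, 8.03827489e-02]), np.float64(0.08131394722670975))
home (array([ 6.33162326e+02,  1.24487965e+02, -7.67964058e-02]), np.float64(0.10908311910882604))
rails top [279.1, 180.3] 0.62
((279.6780700683594, 179.37416076660156), (79.27735137939453, 61.427486419677734), 85.71085357666016)
```

```bash
cat >> h.py <<'E'
YAW=.047; HOME=np.array([505.2,116.])
def u(a): return np.array([np.cos(a),np.sin(a)])
def lane(x,y): return HOME+x*u(YAW)+y*u(YAW+np.pi/2)
def inlane(p): d=np.array(p)-HOME; return d@u(YAW), d@u(YAW+np.pi/2)
def q(ty):  # tool down, tool y along angle ty
    a=(ty+np.pi/2)/2; return [np.cos(a),np.sin(a),0,0]
def P(p,z): return [p[0],p[1],z]
def see(v0):
    M=masks("loose_bin",near=v0[:2]); vs=[fit(BIN,m,v0)[0] for m in [M]+[{k:v} for k,v in M.items()]]
    for v in vs: print("bin lane xy",np.round(inlane(v[:2]),1),"rel yaw",round(v[2]-YAW,3))
    return vs
E
python3 - <<'E'
from h import *
b=np.array([561.3,-185.8]); y=.317; print(inlane(b))
env.set_gripper(88)
p=b+85*u(y)
env.reach(P(p,150),q(y-np.pi/2)); print(env.read_state()["qpos"],env.read_state()["time_s"])
env.move_l(P(p,28),rate=120)
env.move_l(P(b+60*u(y),28),rate=60)
print(env.read_state()["force"])
x0,y0=inlane(b); 
env.move_l(P(lane(2,y0-5.6)+58*u(YAW),28),q(YAW-np.pi/2),rate=30)
s=env.read_state();print(s["force"],s["tool_pos"],s["time_s"])
vs=see([*lane(0,y0-5.6),YAW]); print(vs)
cv2.imwrite("pics/top1.png",cv2.resize(env.camera("top")[110:260,210:410],None,fx=4,fy=4,interpolation=cv2.INTER_CUBIC))
E
```

```text
(np.float64(41.8586706755421), np.float64(-304.10245261963365))
[-2.59913003e-01  5.57891953e-01  1.59240398e+00  1.70860708e-04
  9.91147074e-01  9.92499508e-01] 4.675
[ 0.37106258 -0.44000852  0.82721124]
[ 0.33470499 -0.07442417 -0.40622976] [ 579.64631301 -190.48985193   27.95515121] 8.0667
loose_bin side [342.5, 218.2] 0.78
bin lane xy [   3.  -307.8] rel yaw -0.078
bin lane xy [   3.  -307.8] rel yaw -0.078
[array([ 5.22696987e+02, -1.91285827e+02, -3.14052047e-02]), array([ 5.22696987e+02, -1.91285827e+02, -3.14052047e-02])]
```

View pics/top1.png

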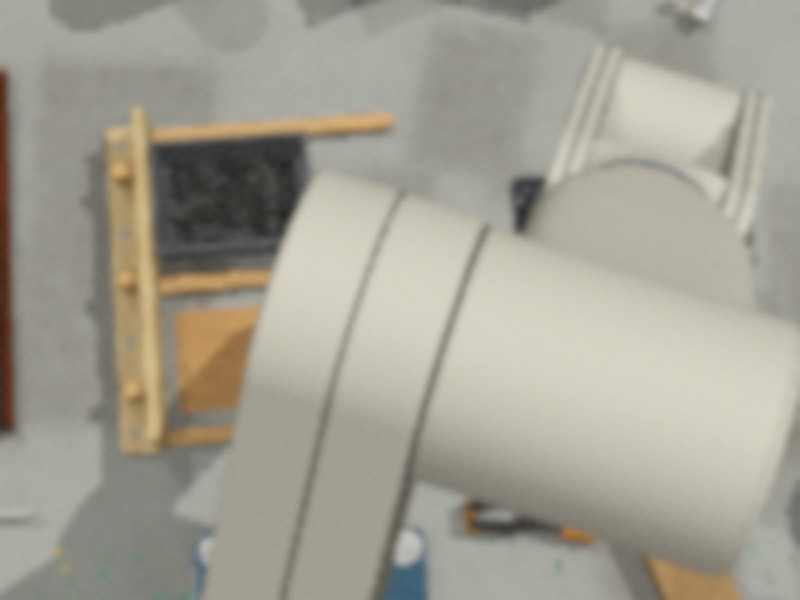

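The arm hides the bin in the top view at about (400,180). I'll back off to the end-push staging pose and look again from there.

```bash
python3 - <<'E'
from h import *
t=env.read_state()["tool_pos"][:2]
env.move_l(P(t+25*u(YAW),28),rate=100); env.move_l(P(t+25*u(YAW),130),rate=200)
env.set_gripper(60)
env.reach(P(lane(0,-430),130),q(YAW)); s=env.read_state(); print(s["time_s"],s["qpos"])
vs=see([*lane(0,-308),YAW])
a=env.camera("top")[110:260,210:410];b=env.camera("side")[120:270,240:440]
cv2.imwrite("pics/2.png",cv2.resize(np.vstack([a,b]),None,fx=2,fy=2,interpolation=cv2.INTER_CUBIC))
E
```

```text
11.5833 [-5.57171774e-01  5.19313922e-01  1.72051297e+00  7.29394537e-05
  9.01629527e-01 -6.03676509e-01]
loose_bin top [365.8, 186.6] 0.97
loose_bin side [343.7, 219.1] 0.91
bin lane xy [   3.7 -308. ] rel yaw -0.087
bin lane xy [   6.  -306.2] rel yaw -0.088
bin lane xy [   3.6 -308. ] rel yaw -0.089
```

View pics/2.png

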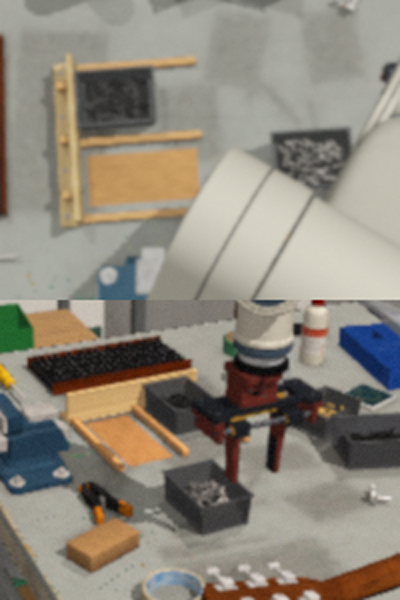

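The bin is at lane x≈+4.5 mm and yaw −0.088, so it needs a second short square-up push on its side.

```bash
python3 - <<'E'
from h import *
env.set_gripper(88)
env.reach(P(lane(90,-308),110),q(YAW-np.pi/2))
env.move_l(P(lane(90,-308),28),rate=150)
env.move_l(P(lane(71,-308),28),rate=60)
env.move_l(P(lane(57,-308),28),rate=12)
env.move_l(P(lane(85,-308),28),rate=100); env.move_l(P(lane(85,-308),110),rate=200)
env.set_gripper(60)
env.reach(P(lane(0,-430),110),q(YAW)); print(env.read_state()["time_s"])
vs=see([*lane(0,-308),YAW])
E
```

```text
19.7917
loose_bin top [367.6, 183.9] 0.66
loose_bin side [342.8, 220.4] 0.85
bin lane xy [   1.8 -306.7] rel yaw -0.071
bin lane xy [   7.8 -306.5] rel yaw -0.099
bin lane xy [  -0.5 -306.3] rel yaw -0.093
```

```bash
python3 - <<'E'
from h import *
b=env.camera("side"); M=env.trace("side","loose_bin")[0]["mask"].astype(np.uint8)
k=5; im=cv2.resize(b[185:265,290:410],None,fx=6,fy=6,interpolation=cv2.INTER_CUBIC)
def dr(v,col):
    pts=proj("side",place(np.r_[box(45,63,0,0)[::2],box(48,65,53,53)[::2]],v))
    for g in (pts[:4],pts[4:]): cv2.polylines(im,[((g[[0,1,3,2]]+.5-[290,185])*6).astype(np.int32)],True,col,1)
dr([*lane(-.5,-306.3),YAW-.093],(0,0,255)); dr([*lane(-.5,-306.3),YAW],(0,255,0))
c,_=cv2.findContours(cv2.resize(M[185:265,290:410],None,fx=6,fy=6,interpolation=0),0,1); cv2.drawContours(im,c,-1,(255,0,0),1)
cv2.imwrite("pics/3.png",im)
E
```

```text
(no output)
```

View pics/3.png

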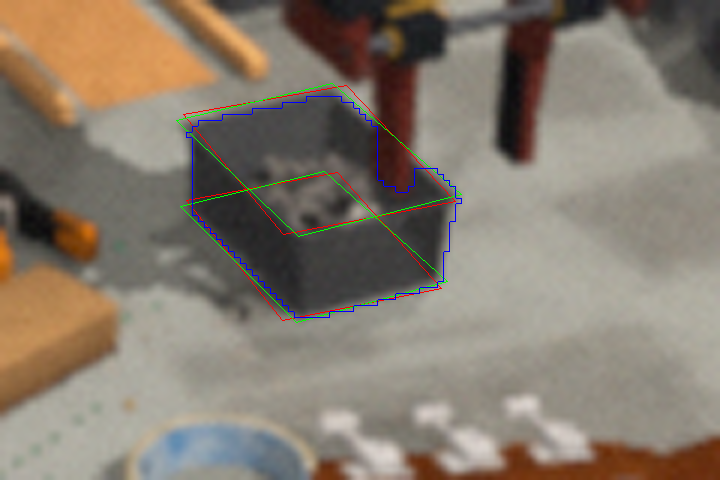

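The green overlay (yaw 0) fits the base corner at (297,318). The mask notch from the finger at (400,185) had skewed the yaw, so the bin is actually square. I'll push it by the end as far as the mouth, then check.

```bash
python3 - <<'E'
from h import *
env.move_l(P(lane(0,-410),28),rate=120)
env.move_l(P(lane(0,-384),28),rate=60)
env.move_l(P(lane(0,-282),28),rate=40)
s=env.read_state(); print(s["time_s"],s["force"])
b=env.camera("side"); M=env.trace("side","loose_bin")[0]["mask"].astype(np.uint8)
h=cv2.convexHull(np.argwhere(M)[:,::-1].astype(np.int32)); M=cv2.fillConvexPoly(M,h,1)
v,f=fit(BIN,{"side":M.astype(float)},[*lane(0,-207),YAW]); print(inlane(v[:2]),v[2]-YAW,f)
x0,y0=240,150;im=cv2.resize(b[y0:y0+90,x0:x0+130],None,fx=6,fy=6,interpolation=cv2.INTER_CUBIC)
def dr(P3,w,col):
    g=proj("side",place(P3,w)); cv2.polylines(im,[((g[[0,1,3,2]]+.5-[x0,y0])*6).astype(np.int32)],True,col,1)
w=[*lane(0,-207),YAW]
dr(box(48,65,53,53)[::2],w,(0,255,0));dr(box(45,63,0,0)[::2],w,(0,255,0)); dr(box(48,65,53,53)[::2],v,(0,0,255));dr(box(45,63,0,0)[::2],v,(0,0,255))
for r in(-63,63): dr(box(6,100,14,14)[::2]+[r,-35,0],[*HOME,YAW],(255,255,0))
cv2.imwrite("pics/4.png",im)
E
```

```text
24.225 [ 0.60399528 -0.97911365 -0.8252713 ]
(np.float64(-0.5973409462359616), np.float64(-202.53013655578053)) -0.13347200210305987 0.2343802291157163
```

View pics/4.png

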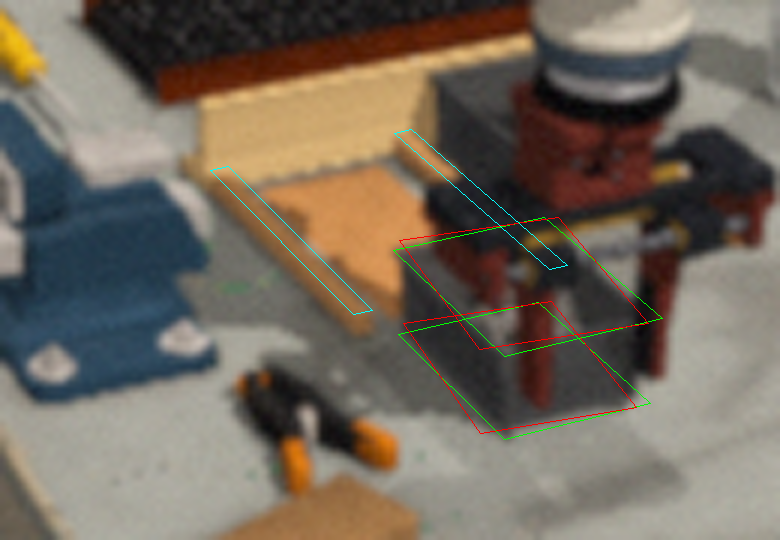

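The projected rails line up with the image, with the rail end at about (365,315). The bin follows the green yaw-0 outline to within a pixel or two, so it's centred. I'll push it home slowly with a force stop.

```bash
python3 - <<'E'
from h import *
print(env.move_l(P(lane(0,-100),28),rate=45,f_stop=10),inlane(env.read_state()["tool_pos"][:2]))
r=env.move_l(P(lane(0,-62),28),rate=12,f_stop=6)
s=env.read_state(); t=inlane(s["tool_pos"][:2]); print(r,t,s["force"],s["time_s"])
env.move_l(P(lane(0,t[1]-40),28),rate=60); env.move_l(P(lane(0,t[1]-60),200),rate=150)
j=env.read_state()["qpos"]; j[0]-=.9; env.move_joints(j)
print(env.read_state()["time_s"])
vs=see([*lane(0,0),YAW]); print(masks and [np.round(inlane(fit(BIN,masks("home_bin",near=lane(126,-1)),[*lane(126,-1),YAW])[0][:2]),1)])
a=env.camera("top")[120:240,220:330];b=env.camera("side")[130:230,260:360]
cv2.imwrite("pics/5a.png",cv2.resize(a,None,fx=5,fy=5,interpolation=cv2.INTER_CUBIC));cv2.imwrite("pics/5b.png",cv2.resize(b,None,fx=5,fy=5,interpolation=cv2.INTER_CUBIC))
E
```

```text
False (np.float64(-0.016549553022815466), np.float64(-100.0458595294014))
True (np.float64(0.42050770291350537), np.float64(-79.48624042664594)) [ 0.69575663 -2.51408764  0.26973307] 30.2833
34.0417
loose_bin top [264.6, 196.7] 0.62
loose_bin side [312.2, 185.7] 0.6
bin lane xy [17.9  4.3] rel yaw -0.421
bin lane xy [ 0.6 -2.5] rel yaw 0.007
bin lane xy [33.5 -2.2] rel yaw -0.445
home_bin top [267.8, 160.2] 0.97
home_bin side [335.3, 172.9] 0.56
[array([139.4,  -0.3])]
```

View pics/5a.png

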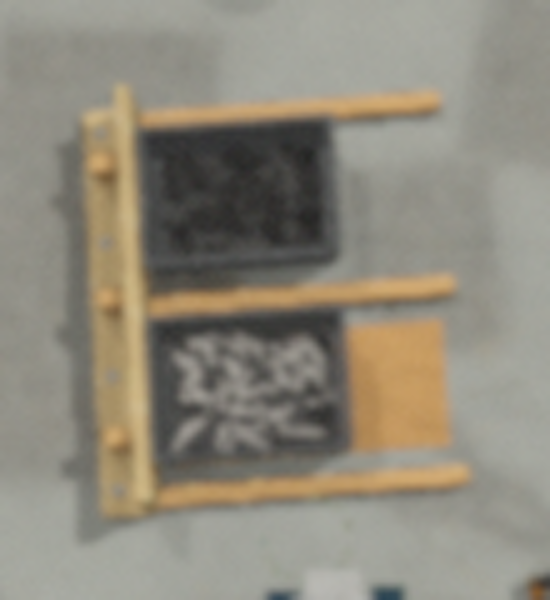

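View pics/5b.png

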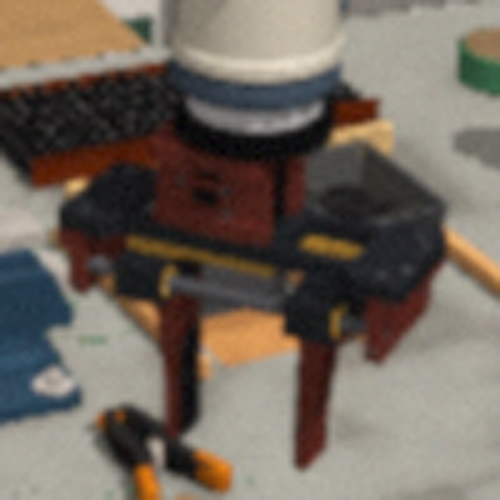

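The top view shows the bin centred and square in the lane, with its rear edge at about (347,380). Whether it fully touches the stop is within the measurement error, so I'll do one firmer press to confirm, then hand in.

```bash
python3 - <<'E'
from h import *
j=env.read_state()["qpos"]; j[0]+=.9; env.move_joints(j)
env.move_l(P(lane(0,-110),28),rate=150)
env.move_l(P(lane(0,-88),28),rate=50)
r=env.move_l(P(lane(0,-68),28),rate=15,f_stop=15)
s=env.read_state(); t=inlane(s["tool_pos"][:2]); print(r,t,s["force"],s["time_s"])
env.move_l(P(lane(0,t[1]-35),28),rate=60); env.move_l(P(lane(0,t[1]-55),130),rate=180)
j=env.read_state()["qpos"]; j[0]-=.6; env.move_joints(j)
print(env.read_state()["time_s"])
M=masks("loose_bin",("top",),near=lane(0,0)); v,f=fit(BIN,M,[*lane(0,0),YAW]); print(inlane(v[:2]),v[2]-YAW,f)
a=env.camera("top")[120:240,220:330]
cv2.imwrite("pics/6.png",cv2.resize(a,None,fx=5,fy=5,interpolation=cv2.INTER_CUBIC))
E
```

```text
True (np.float64(0.3667423413533837), np.float64(-79.38363843335662)) [ 1.45007656 -4.31633701  1.22760605] 38.8333
41.4583
loose_bin top [269.2, 196.5] 0.83
(np.float64(1.697926439007508), np.float64(-2.5769943354354634)) -0.015480023310726336 0.0683397015582496
```

View pics/6.png

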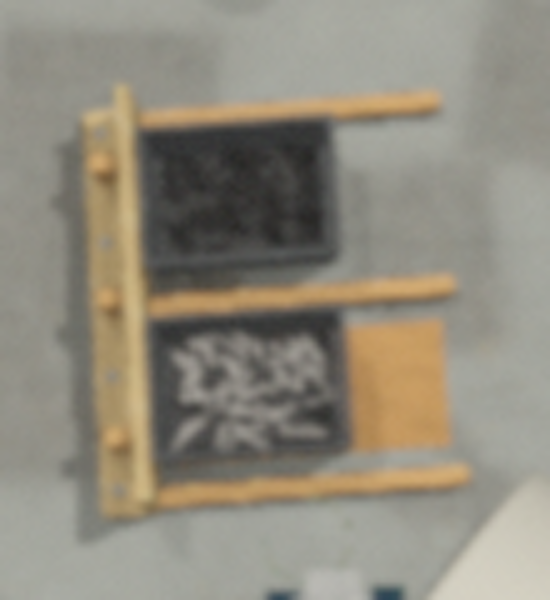

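The firmer press stopped at the same place (−79.4 mm against −79.5 mm), so the bin is firmly against the stop. The picture shows it square and clear of both rails, at about rows 290 and 485.

```bash
python3 -c "
from station import env
print(env.sign_off())"
```

```text
the job is handed in; nothing more can be done
None
```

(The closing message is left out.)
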